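# Set up the coil winder for the next bobbin

## Robot

A 6-joint arm with a two-finger parallel gripper is mounted at the origin on the work surface. World frame = base frame: x ahead of the robot, y to its left, z up, the work surface at z = 0. Lengths are in m, angles in rad, forces in N, time in s.
With the tool pointing down it reaches from about 0.325 to 0.775 m from the base axis. Payload 5.5 kg.
Tool frame: the origin (TCP) lies midway between the tips of the shut fingers; the grasp point (between the pads) lies 19 mm behind it; z points along the fingers, x is the direction in which the jaws open and shut, and the axes are right-handed (so a half turn about z gives the same grasp; the last joint's range is limited). The gripper opens to 85 mm and grips with 20 to 120 N. Pads are 22 mm wide; open, the fingers measure 114 mm over their backs; the gripper's body (76 mm by 85 mm) begins 54 mm behind the grasp point. The pads swing forward as they close: fully open they stand 13 mm farther back than shut.
Start: joints at [1.081, 0.091, 1.231, -0, 1.82, -0.057], TCP at [0.252, 0.545, 0.231] pointing down, gripper open.
Joint ranges: [-2.87, 2.87], [-0.86, 2.18], [0.17, 2.46], [-1.51, 4.65], [0.06, 2.69], [-2.65, 2.65]. Speed limits (rad/s): [2.57, 2.57, 3.01, 3.14, 3.14, 3.14].

## Interface

Orientations are given as a unit quaternion [w, x, y, z].
In Python, from plant import * gives the robot as it stands.
- The arm moves only by the tool servo_tool, never from a script. Its argument "plan" is a list of rows, each an object of numbers: "tx", "ty", "tz": the shift along the tool's x, y, z scaled (see below); "rx", "ry", "rz": the turn, a rotation vector about the tool's x, y, z scaled (see below); "hand": the opening, from 0 (shut) to 1 (fully open). A call has 1 to 8 rows; each row shifts and turns the commanded pose from where the row before left it, along the tool's axes as they then stand; what a row does not reach is not made up. The controller multiplies each number of a shift by 40 mm and each number of a turn by pi/4 rad. A row lasts 1/8 s, in which the tool goes at most 62.5 mm and 10.7 degrees, less where a joint would pass 70% of its speed; a pose out of reach is approached as far as the arm can. A call with a number of a shift or a turn outside -1 to 1 is refused whole. A call with a gripper value outside its range is refused whole. The fingers move at their own pace and stop on an object; the grip force is fixed at half the most. Time passes only in rows, so rows that do not move let the fingers close. It gives the time, the measured TCP pose, the force and the opening at its end, in the units of the state.
- observe(): the state, without advancing time (a new reading comes with each control period).
- snapshot(name): name is "side" or "top"; returns the picture (420x560x3 uint8, blue, green, red); there is no depth.
- calibration(name): a dict with "vertical_fov" (degrees; the focal length in pixels is half the picture's height over the tangent of half this angle, whatever the lens; pixels are square), "cx", "cy" (the principal point, pixels), "position" and "rotation" of the camera in the world. Camera axes: x right, y up, looking along -z (the intrinsics and any distortion apply to the point x, -y, -z); pixel columns grow to the right and rows downward; lengths in m; the calibration is good to about 2 mm. A picture is of the moment at which its call begins. calibration takes no time and is no camera call.
- finish_job(): hands the job in, once; it reports no verdict.
The state is a dict: "time": time; "joint_pos": joint angles; "joint_velocities": joint speeds; "joint_torque": joint torques, N m; "tool_pos": TCP position; "ee_rot": TCP orientation; "wrist_force": force on the tool from outside, world axes, zero at the start; "moment": the same for the moment, N m; "width": opening from 0.0 (shut) to 1.0 (fully open).
Only numpy, scipy, OpenCV 4.12 (cv2) and the standard library are available. Lean on these libraries where they do the work, as an engineer would, in place of code of your own. Each camera call takes 0.05 s, during which the arm holds its last target. There are 200 camera calls.

## Task

Set the coil winder up for the next bobbin: turn the wire-size selector on the sloping console clockwise to the seventh of its nine dots, counting from the smallest, and move the reversing stop one notch to the right along the notched bar (away from the headstock and its console), with its index plunger dropped fully home in that notch. Leave the two finished coils in front of the machine standing where they are.

Things in the scene. Friction and masses are not known exactly. Their poses are not given: they have to be found in the camera images.
- winder: The bench coil winder, fixed: grey cast base 300 x 480 mm, top face 35 mm above the table. Origin: centre of the base's underside, on the table. x points from the operator's (robot's) side to the back, y to the operator's left, where the cream headstock (y 82 to 228, x 0 to 140, 205 mm high) stands behind the sloping console; z up. Wire guide upright at x -18, y 35, 151 mm high; tailstock at x 70, y -190, 135 mm high.
- selector_grip (a point): Point on the axis of the wire-size selector, 20 mm above the console face (145 x 138 mm, sloping up 25 degrees away from the operator). Black knob: disc 42 mm wide, up to 6 mm above the face, with a bar across it 14 mm wide, 48 mm long, from 6 to 31 mm above the face; its narrow nose and white line point to the setting. Frame: z along the knob axis, out of the face; x along the bar to the nose.
- selector (a joint): Angle of the selector, rad, growing clockwise seen from above. Nine clicks 0.524 rad (30 degrees) apart, 0 to 4.189, with end stops; nine black dots on the grey face, smallest (0) to largest (4.189). The 5th dot lies straight up the slope, the 7th (3.142) 60 degrees clockwise of it. It springs into the nearest click; 0.13 N m takes it over a hump. It starts by one of the first four dots: expect to regrasp.
- plunger_knob (a point): Middle of the plunger's black round knob on top of the reversing stop: diameter 24 mm, 26 mm high, axis upright, 114 mm above the table when home. Below it a steel sleeve of 18 mm diameter, its top 1 mm under the home knob and 16 mm high, then the aluminium stop block 52 x 44 mm, 84 mm high. The frame has the winder's axes.
- plunger (a joint): Lift of the index plunger, m: 0 fully home, 0.014 end of travel. Its 8 mm pin goes 8 mm deep into a slot of the bar, so it frees the stop from 0.008 up; a pin resting on a tooth between slots reads 0.008. A spring pulls it down with 8 N at home, 13.6 N at full lift, and drops it when let go over a slot.
- stop (a joint): Travel of the reversing stop along the notched bar, m, growing to the operator's right (the winder's -y). It starts locked in the slot at 0; slots 10.5 mm wide every 25 mm from -0.025 to 0.075; the one wanted is at 0.025. With the plunger out it slides against 2.5 N, or 4 to 6 N while the pin drags over a tooth. The pin has 1.25 mm of play each way in a slot.
- coil_a: Finished coil standing on the table in front of the machine: 44 mm diameter, 40 mm high, white flanges with copper winding between. Origin: centre of its underside, z up.
- coil_b: A second such coil, farther left. Same size and origin.

How it is judged:
By the outcome, as a careful person would: the job done as asked, in the order asked, and still so for the second after the job is handed in, with the robot touching nothing.
It also fails if it takes over 72 s, if anything falls off the work surface, if the arm or the gripper's body presses on something with over 40 N, if the wrist force passes 120 N, or if a joint passes its speed limit or range.

## Working session

There is one attempt and no reset: what is moved stays moved. The work goes in short steps, Python scripts to look and compute and a tool call to move; the robot and the scene stay as the last step left them, time stands still between calls to the robot, and variables do not carry over. Pictures are saved under pics/ and viewed, about 8 in all and at most 12, crops included, and the job is handed in when it is done.

Besides the shell and the picture viewer there is one more tool, called after "Call:" by a JSON object that holds its "api" and its "payload". servo_tool: Moves the arm, as the interface text tells. Its arguments: {"type":"object","properties":{"plan":{"type":"array","items":{"type":"object","properties":{"tx":{"type":"number"},"ty":{"type":"number"},"tz":{"type":"number"},"rx":{"type":"number"},"ry":{"type":"number"},"rz":{"type":"number"},"hand":{"type":"number"}}}}},"required":["plan"]}

```bash
mkdir -p pics; ls; python3 - <<'E'
from plant import *
import cv2
print(observe())
for n in("side","top"):
    print(n,calibration(n)); cv2.imwrite(f"pics/{n}0.png",snapshot(n))
E
```

```text
pics
{'time': 0.0, 'joint_pos': array([ 1.08129716e+00,  9.18847982e-02,  1.23190424e+00, -8.43073428e-06,
        1.81981791e+00, -5.67386207e-02]), 'joint_velocities': array([ 8.71556342e-05,  4.63438702e-04, -4.93240893e-04,  7.95619574e-04,
       -1.01070094e-03,  2.85921609e-04]), 'joint_torque': array([ 1.52496821e-03, -4.58723438e+01, -4.18030035e+01,  1.16115443e-04,
        1.15458874e-02, -3.78896743e-05]), 'tool_pos': array([0.25151442, 0.54441653, 0.23012499]), 'ee_rot': array([ 4.97229457e-04,  8.42430678e-01,  5.38803803e-01, -8.75854733e-04]), 'wrist_force': array([-0.76627109, -0.74081976,  0.46470186]), 'moment': array([-0.00638214, -0.02431294,  0.01770678]), 'width': 0.9991542412312769}
side {'vertical_fov': 52.71794833110026, 'cx': 275.18176588270194, 'cy': 207.55394060652213, 'position': array([0.41805408, 0.47990127, 0.64726932]), 'rotation': array([-0.11407208, -0.04645847,  0.35381983,  0.92716811])}
top {'vertical_fov': 57.695760169633054, 'cx': 283.3553776272126, 'cy': 212.16020707035216, 'position': array([0.39764919, 0.05072917, 0.72623478]), 'rotation': array([ 0.7118087 ,  0.05475057, -0.06836476, -0.69689096])}
```

View pics/side0.png

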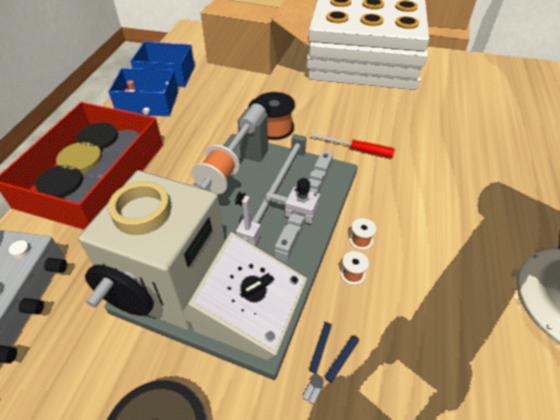

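View pics/top0.png

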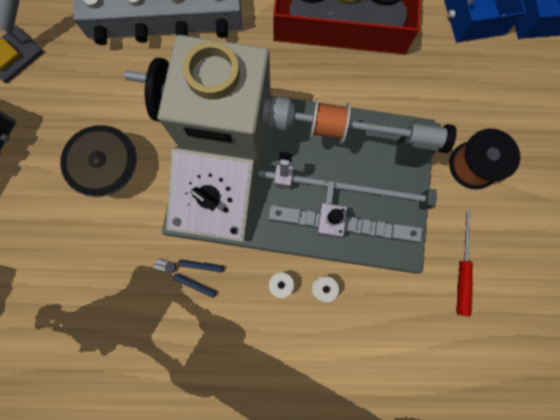

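```bash
cat > h.py <<'E'
from plant import *
import numpy as np, cv2
from scipy.spatial.transform import Rotation as R
def cam(n):
    c=calibration(n); q=c['rotation']; f=210/np.tan(np.radians(c['vertical_fov'])/2)
    return c,f,R.from_quat([q[1],q[2],q[3],q[0]]).as_matrix()
def ray(n,u,v):
    c,f,M=cam(n); d=M@np.array([(u-c['cx'])/f,-(v-c['cy'])/f,-1]); return np.array(c['position']),d/np.linalg.norm(d)
def onz(n,u,v,z):
    p,d=ray(n,u,v); return p+d*(z-p[2])/d[2]
def tri(a,b):
    (p,d),(q,e)=ray('side',*a),ray('top',*b)
    s,t=np.linalg.lstsq(np.c_[d,-e],q-p,rcond=None)[0]
    x,y=p+s*d,q+t*e; return (x+y)/2,np.linalg.norm(x-y)
def pix(n,P):
    c,f,M=cam(n); x=M.T@(np.array(P)-c['position']); return np.array([c['cx']+f*x[0]/-x[2],c['cy']-f*x[1]/-x[2]])
E
python3 - <<'E'
from h import *
print(tri((304,187),(336,216)),tri((254,287),(208,197)))
for p in [(163,236),(423,272),(437,121)]: print(onz('top',*p,0.035))
for p in [(275,373),(357,166)]: print(onz('side',*p,0.035))
for p in [(281,285),(325,290)]: print(onz('top',*p,.04))
s=cv2.imread('pics/side0.png');t=cv2.imread('pics/top0.png')
z=lambda i,x,y,w,h,k:cv2.resize(i[y:y+h,x:x+w],None,fx=k,fy=k,interpolation=cv2.INTER_CUBIC)
a=np.hstack([z(s,185,230,130,100,3),z(t,155,140,130,100,3)])
b=np.hstack([z(s,265,145,130,100,3),z(t,265,180,130,100,3)])
cv2.imwrite('pics/crop.png',np.vstack([a,b]))
E
```

```text
(array([ 0.50152712, -0.04700787,  0.10829644]), np.float64(0.0013118807255697322)) (array([0.53187093, 0.16644543, 0.09910162]), np.float64(0.0014837051006478979))
[0.47073643 0.25545994 0.035     ]
[ 0.41566386 -0.21570792  0.035     ]
[ 0.70591435 -0.25598337  0.035     ]
[0.47744667 0.25893028 0.035     ]
[ 0.41552694 -0.20667826  0.035     ]
[0.38780031 0.04027855 0.04      ]
[ 0.38059641 -0.03771371  0.04      ]
```

View pics/crop.png

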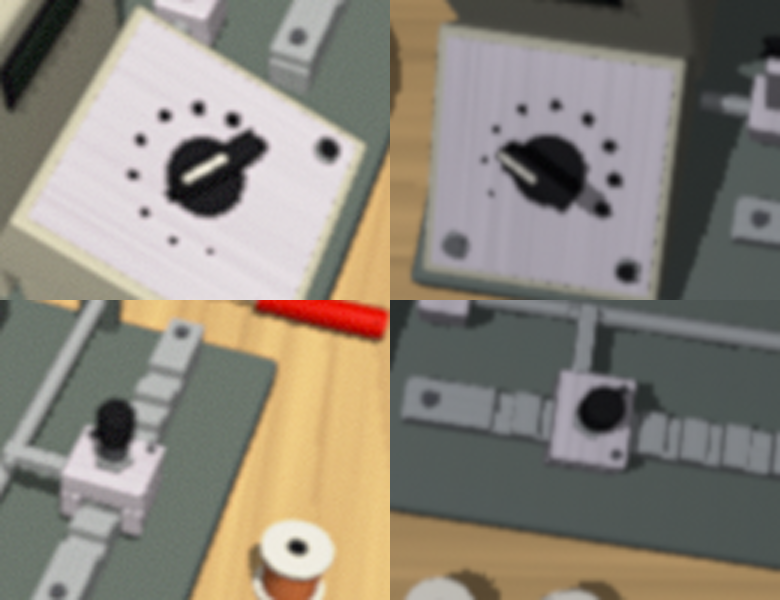

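```bash
cat > m.py <<'E'
from h import *
s=cv2.imread('pics/side0.png',0);t=cv2.imread('pics/top0.png',0)
def ref(i,u,v,r=4):
    y,x=np.mgrid[round(v)-r:round(v)+r+1,round(u)-r:round(u)+r+1]
    w=np.clip(np.median(i[y,x])-25.-i[y,x],0,None)*(np.hypot(x-u,y-v)<r); return (x*w).sum()/w.sum(),(y*w).sum()/w.sum()
S=[(185+a/3,230+b/3) for a,b in [(210,251),(173,240),(145,212),(133,175),(140,140),(165,115),(198,108),(233,119)]]
T=[(155+(a-390)/3,140+b/3) for a,b in [(492,193),(485,160),(497,129),(522,109),(556,105),(588,119),(610,146),(615,180)]]
P=[]
for a,b in zip(S,T):
    p,e=tri(ref(s,*a,3.5),ref(t,*b,3.5)); P.append(p); print(p.round(4),round(e,4))
P=np.array(P)
from scipy.optimize import least_squares
k=np.radians(30*(np.arange(8)-4)) # clockwise from up-slope
def model(q):
    c,yaw,r=q[:3],q[3],q[4]; M=R.from_euler('z',yaw).as_matrix()
    n=M@[-np.sin(np.radians(25)),0,np.cos(np.radians(25))];u=M@[np.cos(np.radians(25)),0,np.sin(np.radians(25))];l=np.cross(n,u)
    return c+r*(np.outer(np.cos(k),u)-np.outer(np.sin(k),l)),n,u,l
f=least_squares(lambda q:(model(q)[0]-P).ravel(),[.53,.17,.08,-.116,.033])
print('fit',f.x.round(4),'yawdeg',np.degrees(f.x[3]),'rms',np.sqrt(2*f.cost/24))
_,n,u,l=model(f.x);c=f.x[:3]
def onp(nm,uv,h):
    p,d=ray(nm,*uv); return p+d*((c+h*n-p)@n)/(d@n)
for nm,ends in (('top',[(155+110/3,140+155/3),(155+143/3,140+185/3)]),('side',[(185+183/3,230+181/3),(185+226/3,230+156/3)])):
    for e in ends:
        x=onp(nm,e,.031)-c; print(nm,(x@u).round(4),(x@l).round(4),'cw from up',np.degrees(np.arctan2(-(x@l),x@u)))
    a,b=[onp(nm,e,.031) for e in ends]; x=a-b; print('line dir cw',np.degrees(np.arctan2(-(x@l),x@u)))
# plunger knob
hs,ht=s<45,t<45
def blob(m,u,v):
    k,L,st,ce=cv2.connectedComponentsWithStats(m.astype(np.uint8)); i=L[v,u]; return ce[i],st[i]
bs,bt=blob(hs,304,187),blob(ht,336,216);print(bs,bt,tri(bs[0],bt[0]))
E
python3 m.py
```

```text
Traceback (most recent call last):
  File "m.py", line 10, in <module>
    p,e=tri(ref(s,*a,3.5),ref(t,*b,3.5)); P.append(p); print(p.round(4),round(e,4))
            ~~~^^^^^^^^^^
  File "m.py", line 5, in ref
    w=np.clip(np.median(i[y,x])-25.-i[y,x],0,None)*(np.hypot(x-u,y-v)<r); return (x*w).sum()/w.sum(),(y*w).sum()/w.sum()
                        ~^^^^^
IndexError: arrays used as indices must be of integer (or boolean) type
```

```bash
sed -i 's/,3\.5)/,3)/g' m.py; python3 m.py
```

```text
[0.5215 0.2014 0.0867] 0.0014
[0.5389 0.2044 0.0951] 0.0012
[0.5548 0.1972 0.1028] 0.0013
[0.5651 0.1821 0.1088] 0.0014
[0.5673 0.1634 0.1106] 0.0012
[0.5603 0.1456 0.1086] 0.0014
[0.5465 0.1338 0.1032] 0.0012
[0.5292 0.1311 0.0949] 0.0014
fit [ 0.534   0.1677  0.095  -0.1299  0.037 ] yawdeg -7.443033767647421 rms 0.00015155022885077668
top 0.0106 0.0197 cw from up -61.639991971498084
top -0.003 0.0006 cw from up -168.0734444482144
line dir cw -54.36880033109893
side 0.0131 0.0235 cw from up -60.852338411116925
side -0.0 0.0006 cw from up -93.68597327932268
line dir cw -60.153565445347525
(array([302.63461538, 186.50641026]), array([297, 179,  12,  16, 156], dtype=int32)) (array([335.44848485, 216.04242424]), array([328, 210,  15,  14, 165], dtype=int32)) (array([ 0.50254177, -0.04591599,  0.10980654]), np.float64(0.001373557148600947))
```

```bash
cat >> h.py <<'E'
yaw=-0.1275
W=R.from_euler('z',yaw).as_matrix(); a25=np.radians(25)
n=W@[-np.sin(a25),0,np.cos(a25)];u=W@[np.cos(a25),0,np.sin(a25)];l=np.cross(n,u)
C=np.array([.534,.1677,.095])
def xdir(cw): # jaw dir perpendicular to bar at cw angle(deg) from up-slope
    k=np.radians(cw); return np.cross(n,np.cos(k)*u-np.sin(k)*l)
def rot(x,z): return np.c_[x,np.cross(z,x),z]
def cur():
    o=observe(); q=o['ee_rot']; return o['tool_pos'],R.from_quat([q[1],q[2],q[3],q[0]]).as_matrix(),o
def go(p,M):
    P,Q,o=cur(); rv=R.from_matrix(Q.T@M).as_rotvec()
    print('t',o['time'],'pos',P.round(4),'j',o['joint_pos'].round(2),'F',o['wrist_force'].round(1),'w',round(o['width'],3))
    print('turn units',(rv/(np.pi/4)).round(3),'deg',np.degrees(np.linalg.norm(rv)).round(1))
    print('shift units in current',(Q.T@(p-P)/.04).round(3),' after turn',(M.T@(p-P)/.04).round(3),'m',np.linalg.norm(p-P).round(4))
E
python3 - <<'E'
from h import *
go(C+.12*n,rot(xdir(-60),-n))
k=onz('top',335.45,216.04,.118);print('knob top',k,onz('side',302.6,186.5,.114))
print('knob in console wframe', W.T@(C-k))
E
```

```text
t 0.1 pos [0.2515 0.5445 0.2303] j [ 1.08  0.09  1.23 -0.    1.82 -0.06] F [-0.9 -0.8  0.3] w 0.997
turn units [-0.56  -0.216 -1.692] deg 80.8
shift units in current [-5.969  9.152  0.672]  after turn [-9.423 -4.311  3.531] m 0.4379
knob top [ 0.50046439 -0.04460741  0.118     ] [ 0.50263493 -0.04193538  0.114     ]
knob in console wframe [ 0.00626748  0.2148483  -0.023     ]
```

Call:
{"api": "servo_tool", "payload": {"plan": [{"rx": -0.07,"ry": -0.027,"rz": -0.2115,"hand": 0.5},{"rx": -0.07,"ry": -0.027,"rz": -0.2115,"hand": 0.5},{"rx": -0.07,"ry": -0.027,"rz": -0.2115,"hand": 0.5},{"rx": -0.07,"ry": -0.027,"rz": -0.2115,"hand": 0.5},{"rx": -0.07,"ry": -0.027,"rz": -0.2115,"hand": 0.5},{"rx": -0.07,"ry": -0.027,"rz": -0.2115,"hand": 0.5},{"rx": -0.07,"ry": -0.027,"rz": -0.2115,"hand": 0.5},{"rx": -0.07,"ry": -0.027,"rz": -0.2115,"hand": 0.5}]}}

```text
invalid input at $.plan[0]: expected keys tx, ty, tz, rx, ry, rz, hand
```

```bash
python3 -c "
from h import *
go(C+.12*n,rot(xdir(-60),-n))"
```

```text
t 0.1 pos [0.2515 0.5445 0.2303] j [ 1.08  0.09  1.23 -0.    1.82 -0.06] F [-0.9 -0.8  0.3] w 0.997
turn units [-0.56  -0.216 -1.692] deg 80.8
shift units in current [-5.969  9.152  0.672]  after turn [-9.423 -4.311  3.531] m 0.4379
```

Call:
{"api": "servo_tool", "payload": {"plan": [{"tx": 0,"ty": 0,"tz": 0,"rx": -0.07,"ry": -0.027,"rz": -0.2115,"hand": 0.5},{"tx": 0,"ty": 0,"tz": 0,"rx": -0.07,"ry": -0.027,"rz": -0.2115,"hand": 0.5},{"tx": 0,"ty": 0,"tz": 0,"rx": -0.07,"ry": -0.027,"rz": -0.2115,"hand": 0.5},{"tx": 0,"ty": 0,"tz": 0,"rx": -0.07,"ry": -0.027,"rz": -0.2115,"hand": 0.5},{"tx": 0,"ty": 0,"tz": 0,"rx": -0.07,"ry": -0.027,"rz": -0.2115,"hand": 0.5},{"tx": 0,"ty": 0,"tz": 0,"rx": -0.07,"ry": -0.027,"rz": -0.2115,"hand": 0.5},{"tx": 0,"ty": 0,"tz": 0,"rx": -0.07,"ry": -0.027,"rz": -0.2115,"hand": 0.5},{"tx": 0,"ty": 0,"tz": 0,"rx": -0.07,"ry": -0.027,"rz": -0.2115,"hand": 0.5}]}}

```text
time: 1.1
tool_pos: [0.2514, 0.5447, 0.2305]
ee_rot: [0.213, 0.31, 0.926, 0.043]
wrist_force: [-0.4, -0.2, 0.4]
width: 0.498
```

```bash
python3 -c "
from h import *
go(C+.12*n,rot(xdir(-60),-n))"
```

```text
t 1.1 pos [0.2514 0.5447 0.2305] j [ 1.32  0.01  1.37 -0.44  1.69 -1.24] F [-0.4 -0.2  0.4] w 0.498
turn units [0.002 0.001 0.007] deg 0.3
shift units in current [-9.399 -4.373  3.539]  after turn [-9.426 -4.315  3.537] m 0.4381
```

Call:
{"api": "servo_tool", "payload": {"plan": [{"tx": -0.94,"ty": -0.435,"tz": 0.354,"rx": 0,"ry": 0,"rz": 0,"hand": 0.5},{"tx": -0.94,"ty": -0.435,"tz": 0.354,"rx": 0,"ry": 0,"rz": 0,"hand": 0.5},{"tx": -0.94,"ty": -0.435,"tz": 0.354,"rx": 0,"ry": 0,"rz": 0,"hand": 0.5},{"tx": -0.94,"ty": -0.435,"tz": 0.354,"rx": 0,"ry": 0,"rz": 0,"hand": 0.5},{"tx": -0.94,"ty": -0.435,"tz": 0.354,"rx": 0,"ry": 0,"rz": 0,"hand": 0.5},{"tx": -0.94,"ty": -0.435,"tz": 0.354,"rx": 0,"ry": 0,"rz": 0,"hand": 0.5},{"tx": -0.94,"ty": -0.435,"tz": 0.354,"rx": 0,"ry": 0,"rz": 0,"hand": 0.5},{"tx": -0.94,"ty": -0.435,"tz": 0.354,"rx": 0,"ry": 0,"rz": 0,"hand": 0.5}]}}

```text
time: 2.1
tool_pos: [0.4365, 0.2465, 0.2085]
ee_rot: [0.212, 0.312, 0.925, 0.043]
wrist_force: [1.3, 0.8, -0.5]
width: 0.5
```

Call:
{"api": "servo_tool", "payload": {"plan": [{"tx": -0.94,"ty": -0.435,"tz": 0.354,"rx": 0,"ry": 0,"rz": 0,"hand": 0.5},{"tx": -0.94,"ty": -0.435,"tz": 0.354,"rx": 0,"ry": 0,"rz": 0,"hand": 0.5},{"tx": 0,"ty": 0,"tz": 0,"rx": 0,"ry": 0,"rz": 0,"hand": 0.5}]}}

```text
time: 2.48
tool_pos: [0.483, 0.1708, 0.2026]
ee_rot: [0.212, 0.315, 0.924, 0.042]
wrist_force: [-0.4, -0.0, -0.2]
width: 0.498
```

```bash
python3 -c "
from h import *
go(C+.06*n,rot(xdir(-60),-n))"
```

```text
t 2.475 pos [0.483  0.1708 0.2026] j [ 0.42 -0.5   1.85 -0.23  1.42 -2.07] F [-0.4 -0.  -0.2] w 0.498
turn units [-0.003  0.001 -0.006] deg 0.3
shift units in current [0.029 0.086 1.477]  after turn [0.028 0.084 1.477] m 0.0592
```

Call:
{"api": "servo_tool", "payload": {"plan": [{"tx": 0.015,"ty": 0.042,"tz": 0.74,"rx": 0,"ry": 0,"rz": 0,"hand": 0.5},{"tx": 0.015,"ty": 0.042,"tz": 0.74,"rx": 0,"ry": 0,"rz": 0,"hand": 0.5},{"tx": 0,"ty": 0,"tz": 0,"rx": 0,"ry": 0,"rz": 0,"hand": 0.5}]}}

```text
time: 2.85
tool_pos: [0.5067, 0.1741, 0.1467]
ee_rot: [0.21, 0.312, 0.926, 0.041]
wrist_force: [-0.2, 0.1, -0.6]
width: 0.5
```

```bash
python3 -c "
from h import *
go(C+.01*n,rot(xdir(-60),-n))
s=snapshot('side');t=snapshot('top')
z=lambda i,x,y,w,h,k:cv2.resize(i[y:y+h,x:x+w],None,fx=k,fy=k,interpolation=cv2.INTER_CUBIC)
cv2.imwrite('pics/c2.png',np.hstack([z(s,175,200,160,150,2.5),z(t,130,120,160,150,2.5)]))"
```

```text
t 2.85 pos [0.5067 0.1741 0.1467] j [ 0.4  -0.43  1.9  -0.22  1.3  -2.07] F [-0.2  0.1 -0.6] w 0.5
turn units [-0.004 -0.005  0.001] deg 0.3
shift units in current [-0.114 -0.015  1.215]  after turn [-0.109 -0.019  1.215] m 0.0488
```

View pics/c2.png

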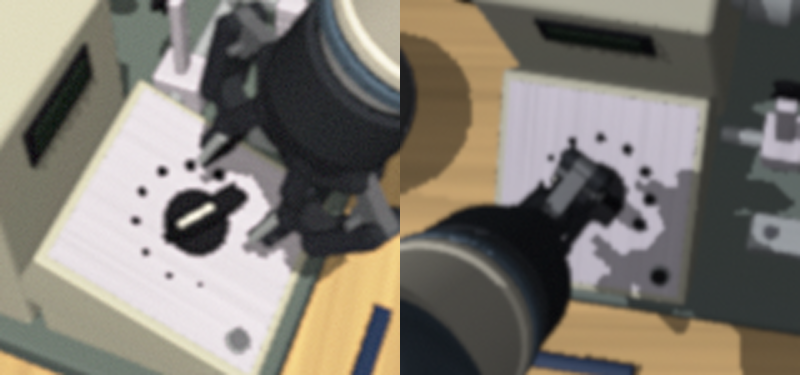

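Call:
{"api": "servo_tool", "payload": {"plan": [{"tx": -0.11,"ty": -0.02,"tz": 0.4,"rx": 0,"ry": 0,"rz": 0,"hand": 0.5},{"tx": 0,"ty": 0,"tz": 0.4,"rx": 0,"ry": 0,"rz": 0,"hand": 0.5},{"tx": 0,"ty": 0,"tz": 0,"rx": 0,"ry": 0,"rz": 0,"hand": 0.5}]}}

```text
time: 3.32
tool_pos: [0.5238, 0.1683, 0.1201]
ee_rot: [0.211, 0.313, 0.925, 0.042]
wrist_force: [-0.0, 0.1, -0.6]
width: 0.496
```

```bash
python3 -c "
from h import *
go(C+.01*n,rot(xdir(-60),-n))"
```

```text
t 3.325 pos [0.5238 0.1683 0.1201] j [ 0.37 -0.38  1.91 -0.22  1.23 -2.08] F [-0.   0.1 -0.6] w 0.496
turn units [-0.003 -0.003 -0.001] deg 0.2
shift units in current [ 0.037 -0.002  0.427]  after turn [ 0.038 -0.003  0.427] m 0.0172
```

Call:
{"api": "servo_tool", "payload": {"plan": [{"tx": 0.035,"ty": 0,"tz": 0.22,"rx": 0,"ry": 0,"rz": 0,"hand": 0.5},{"tx": 0,"ty": 0,"tz": 0.2,"rx": 0,"ry": 0,"rz": 0,"hand": 0.5},{"tx": 0,"ty": 0,"tz": 0,"rx": 0,"ry": 0,"rz": 0,"hand": 0.3},{"tx": 0,"ty": 0,"tz": 0,"rx": 0,"ry": 0,"rz": 0,"hand": 0.25}]}}

```text
time: 3.82
tool_pos: [0.5305, 0.1689, 0.107]
ee_rot: [0.212, 0.313, 0.925, 0.043]
wrist_force: [1.0, -0.3, 0.2]
width: 0.252
```

```bash
python3 -c "
from h import *
go(C+.01*n,rot(xdir(-60),-n))"
```

```text
t 3.825 pos [0.5305 0.1689 0.107 ] j [ 0.37 -0.36  1.92 -0.22  1.2  -2.08] F [ 1.  -0.3  0.2] w 0.252
turn units [ 0.002 -0.    -0.001] deg 0.1
shift units in current [ 0.029 -0.038  0.06 ]  after turn [ 0.029 -0.038  0.06 ] m 0.0031
```

Call:
{"api": "servo_tool", "payload": {"plan": [{"tx": 0.02,"ty": -0.02,"tz": 0.05,"rx": 0,"ry": 0,"rz": 0,"hand": 0.2},{"tx": 0,"ty": 0,"tz": 0,"rx": 0,"ry": 0,"rz": 0,"hand": 0},{"tx": 0,"ty": 0,"tz": 0,"rx": 0,"ry": 0,"rz": 0,"hand": 0},{"tx": 0,"ty": 0,"tz": 0,"rx": 0,"ry": 0,"rz": 0,"hand": 0}]}}

```text
time: 4.32
tool_pos: [0.5303, 0.1686, 0.1049]
ee_rot: [0.212, 0.313, 0.925, 0.043]
wrist_force: [-1.8, 0.4, 2.3]
width: 0.153
```

```bash
python3 -c "
from h import *
go(C+.01*n,rot(xdir(-60),-n)); o=observe(); print(o['moment'],o['width']*85)"
```

```text
t 4.325 pos [0.5303 0.1686 0.1049] j [ 0.37 -0.36  1.92 -0.22  1.2  -2.08] F [-1.8  0.4  2.3] w 0.153
turn units [ 0.002  0.    -0.001] deg 0.1
shift units in current [ 0.01  -0.019  0.014]  after turn [ 0.01  -0.019  0.014] m 0.001
[-0.05841171  0.30856538  0.00669206] 12.981773598256254
```

Call:
{"api": "servo_tool", "payload": {"plan": [{"tx": 0,"ty": 0,"tz": 0,"rx": 0,"ry": 0,"rz": 0.2,"hand": 0},{"tx": 0,"ty": 0,"tz": 0,"rx": 0,"ry": 0,"rz": 0.2,"hand": 0},{"tx": 0,"ty": 0,"tz": 0,"rx": 0,"ry": 0,"rz": 0.2,"hand": 0},{"tx": 0,"ty": 0,"tz": 0,"rx": 0,"ry": 0,"rz": 0.2,"hand": 0},{"tx": 0,"ty": 0,"tz": 0,"rx": 0,"ry": 0,"rz": 0.2,"hand": 0},{"tx": 0,"ty": 0,"tz": 0,"rx": 0,"ry": 0,"rz": 0.2,"hand": 0}]}}

```text
time: 5.08
tool_pos: [0.5305, 0.1682, 0.105]
ee_rot: [0.17, 0.7, 0.68, 0.135]
wrist_force: [-1.3, -2.1, 1.5]
width: 0.151
```

```bash
python3 -c "
from h import *
go(C+.01*n,rot(xdir(60),-n)); o=observe(); print(o['moment'],o['width']*85)"
```

```text
t 5.075 pos [0.5305 0.1682 0.105 ] j [ 0.37 -0.36  1.92 -0.22  1.2  -1.13] F [-1.3 -2.1  1.5] w 0.151
turn units [ 1.000e-03 -1.000e-03  1.459e+00] deg 65.6
shift units in current [ 0.002 -0.025  0.014]  after turn [-0.022 -0.012  0.014] m 0.0011
[-0.37438061  0.20878208 -0.22956106] 12.804796229830899
```

Call:
{"api": "servo_tool", "payload": {"plan": [{"tx": 0,"ty": 0,"tz": 0,"rx": 0,"ry": 0,"rz": 0.2,"hand": 0},{"tx": 0,"ty": 0,"tz": 0,"rx": 0,"ry": 0,"rz": 0.2,"hand": 0},{"tx": 0,"ty": 0,"tz": 0,"rx": 0,"ry": 0,"rz": 0.2,"hand": 0},{"tx": 0,"ty": 0,"tz": 0,"rx": 0,"ry": 0,"rz": 0.2,"hand": 0},{"tx": 0,"ty": 0,"tz": 0,"rx": 0,"ry": 0,"rz": 0.2,"hand": 0},{"tx": 0,"ty": 0,"tz": 0,"rx": 0,"ry": 0,"rz": 0.2,"hand": 0},{"tx": 0,"ty": 0,"tz": 0,"rx": 0,"ry": 0,"rz": 0.2,"hand": 0},{"tx": 0,"ty": 0,"tz": 0,"rx": 0,"ry": 0,"rz": 0.06,"hand": 0}]}}

```text
time: 6.08
tool_pos: [0.5301, 0.1677, 0.1049]
ee_rot: [0.07, 0.957, 0.193, 0.205]
wrist_force: [-3.7, -3.5, 3.6]
width: 0.153
```

Call:
{"api": "servo_tool", "payload": {"plan": [{"tx": 0,"ty": 0,"tz": 0,"rx": 0,"ry": 0,"rz": 0,"hand": 0}]}}

```text
time: 6.2
tool_pos: [0.5301, 0.1677, 0.1048]
ee_rot: [0.07, 0.957, 0.194, 0.205]
wrist_force: [-4.1, -4.5, 5.3]
width: 0.148
```

```bash
python3 -c "
from h import *
go(C+.01*n,rot(xdir(60),-n)); o=observe(); print(o['moment'],o['width']*85)"
```

```text
t 6.2 pos [0.5301 0.1677 0.1048] j [ 0.37 -0.36  1.92 -0.22  1.2   0.01] F [-4.1 -4.5  5.3] w 0.148
turn units [0.001 0.    0.006] deg 0.3
shift units in current [-0.008 -0.019  0.014]  after turn [-0.009 -0.019  0.014] m 0.001
[-0.75507397  0.57870218 -0.39717588] 12.592923714402147
```

Call:
{"api": "servo_tool", "payload": {"plan": [{"tx": 0,"ty": 0,"tz": 0,"rx": 0,"ry": 0,"rz": 0,"hand": 0.5},{"tx": 0,"ty": 0,"tz": 0,"rx": 0,"ry": 0,"rz": 0,"hand": 0.5},{"tx": 0,"ty": 0,"tz": -0.5,"rx": 0,"ry": 0,"rz": 0,"hand": 0.5},{"tx": 0,"ty": 0,"tz": -1,"rx": 0,"ry": 0,"rz": 0,"hand": 0.5},{"tx": 0,"ty": 0,"tz": -1,"rx": 0,"ry": 0,"rz": 0,"hand": 0.5},{"tx": 0,"ty": 0,"tz": -1,"rx": 0,"ry": 0,"rz": 0,"hand": 0.5},{"tx": 0,"ty": 0,"tz": 0,"rx": 0,"ry": 0,"rz": 0,"hand": 0.5}]}}

```text
time: 7.08
tool_pos: [0.4721, 0.177, 0.236]
ee_rot: [0.068, 0.956, 0.194, 0.209]
wrist_force: [-0.0, 0.2, 0.2]
width: 0.501
```

```bash
python3 -c "
from h import *
# plunger: tool down, jaw x along winder axis; print options
K=np.array([.5015,-.0435,.114])
go(np.array([.5015,-.0435,.24]),rot(W@[0,-1,0],np.array([0,0,-1])))
go(np.array([.5015,-.0435,.24]),rot(W@[1,0,0],np.array([0,0,-1])))
s=snapshot('side');t=snapshot('top')
cv2.imwrite('pics/side3.png',s);cv2.imwrite('pics/top3.png',t)
z=lambda i,x,y,w,h,k:cv2.resize(i[y:y+h,x:x+w],None,fx=k,fy=k,interpolation=cv2.INTER_CUBIC)
cv2.imwrite('pics/c3.png',np.hstack([z(s,175,150,180,180,2.2),z(t,130,110,180,180,2.2)]))"
```

```text
t 7.075 pos [0.4721 0.177  0.236 ] j [ 0.45 -0.52  1.81 -0.23  1.47  0.02] F [-0.   0.2  0.2] w 0.501
turn units [-0.347 -0.586  2.622] deg 121.9
shift units in current [-1.553  5.319  0.494]  after turn [ 5.374 -1.431 -0.1  ] m 0.2225
t 7.075 pos [0.4721 0.177  0.236 ] j [ 0.45 -0.52  1.81 -0.23  1.47  0.02] F [-0.   0.2  0.2] w 0.501
turn units [ 0.142 -0.553  0.662] deg 39.3
shift units in current [-1.553  5.319  0.494]  after turn [ 1.431  5.374 -0.1  ] m 0.2225
```

View pics/c3.png

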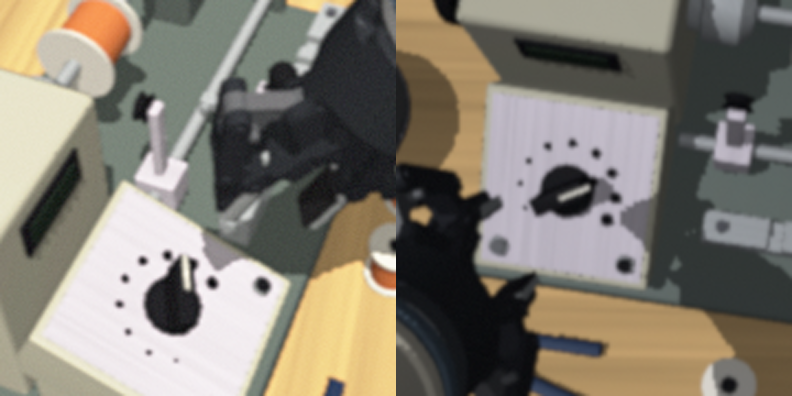

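```bash
python3 -c "
from h import *
go(np.array([.5017,-.044,.20]),rot(W@[0,1,0],np.array([0,0,-1])))
def onp(nm,uv,h):
    p,d=ray(nm,*uv); return p+d*((C+h*n-p)@n)/(d@n)
for nm,a,b in (('top',(130+(590-396)/2.2,110+187/2.2),(130+(558-396)/2.2,110+199/2.2)),('side',(175+184/2.2,150+254/2.2),(175+187/2.2,150+291/2.2))):
    x=onp(nm,a,.031)-onp(nm,b,.031); y=onp(nm,a,.031)-C
    print(nm,[np.degrees(np.arctan2(-(v@l),v@u)) for v in (x,y)])
"
```

```text
t 7.175 pos [0.4715 0.1763 0.2311] j [ 0.44 -0.52  1.81 -0.23  1.47  0.02] F [-0.2 -0.3 -0.2] w 0.499
turn units [ 0.504 -0.292 -1.305] deg 64.3
shift units in current [-1.857  5.132  1.308]  after turn [-5.366  1.449  0.777] m 0.2245
top [np.float64(60.9017896923002), np.float64(63.140293614945406)]
side [np.float64(60.7094444116272), np.float64(58.78526054173102)]
```

Call:
{"api": "servo_tool", "payload": {"plan": [{"tx": 0,"ty": 0,"tz": 0,"rx": 0.072,"ry": -0.042,"rz": -0.186,"hand": 0.6},{"tx": 0,"ty": 0,"tz": 0,"rx": 0.072,"ry": -0.042,"rz": -0.186,"hand": 0.6},{"tx": 0,"ty": 0,"tz": 0,"rx": 0.072,"ry": -0.042,"rz": -0.186,"hand": 0.6},{"tx": 0,"ty": 0,"tz": 0,"rx": 0.072,"ry": -0.042,"rz": -0.186,"hand": 0.6},{"tx": 0,"ty": 0,"tz": 0,"rx": 0.072,"ry": -0.042,"rz": -0.186,"hand": 0.6},{"tx": 0,"ty": 0,"tz": 0,"rx": 0.072,"ry": -0.042,"rz": -0.186,"hand": 0.6},{"tx": 0,"ty": 0,"tz": 0,"rx": 0.072,"ry": -0.042,"rz": -0.187,"hand": 0.6}]}}

```text
time: 8.05
tool_pos: [0.4714, 0.1755, 0.2289]
ee_rot: [-0.001, 0.75, 0.661, -0.003]
wrist_force: [-0.4, -0.6, -0.5]
width: 0.598
```

Call:
{"api": "servo_tool", "payload": {"plan": [{"tx": -0.894,"ty": 0.241,"tz": 0,"rx": 0,"ry": 0,"rz": 0,"hand": 0.6},{"tx": -0.894,"ty": 0.241,"tz": 0,"rx": 0,"ry": 0,"rz": 0,"hand": 0.6},{"tx": -0.894,"ty": 0.241,"tz": 0,"rx": 0,"ry": 0,"rz": 0,"hand": 0.6},{"tx": -0.894,"ty": 0.241,"tz": 0,"rx": 0,"ry": 0,"rz": 0,"hand": 0.6},{"tx": -0.894,"ty": 0.241,"tz": 0,"rx": 0,"ry": 0,"rz": 0,"hand": 0.6},{"tx": -0.894,"ty": 0.241,"tz": 0,"rx": 0,"ry": 0,"rz": 0,"hand": 0.6},{"tx": 0,"ty": 0,"tz": 0,"rx": 0,"ry": 0,"rz": 0,"hand": 0.6}]}}

```text
time: 8.93
tool_pos: [0.5008, -0.0465, 0.2288]
ee_rot: [-0.002, 0.753, 0.658, -0.002]
wrist_force: [-0.3, 0.9, -1.0]
width: 0.599
```

```bash
python3 -c "
from h import *
go(np.array([.5017,-.044,.16]),rot(W@[0,1,0],np.array([0,0,-1])))"
```

```text
t 8.925 pos [ 0.5008 -0.0465  0.2288] j [-0.16 -0.17  1.49 -0.    1.83 -1.6 ] F [-0.3  0.9 -1. ] w 0.599
turn units [-0.007  0.002 -0.008] deg 0.5
shift units in current [0.068 0.024 1.72 ]  after turn [0.065 0.015 1.721] m 0.0689
```

Move to z≈0.16 and look before lowering over the knob.

Call:
{"api": "servo_tool", "payload": {"plan": [{"tx": 0.06,"ty": 0.02,"tz": 0.8,"rx": -0.007,"ry": 0,"rz": -0.008,"hand": 0.6},{"tx": 0,"ty": 0,"tz": 0.8,"rx": 0,"ry": 0,"rz": 0,"hand": 0.6},{"tx": 0,"ty": 0,"tz": 0,"rx": 0,"ry": 0,"rz": 0,"hand": 0.6}]}}

```text
time: 9.3
tool_pos: [0.5004, -0.0411, 0.1632]
ee_rot: [-0.001, 0.749, 0.662, -0.002]
wrist_force: [-0.0, -0.2, -0.3]
width: 0.599
```

```bash
python3 -c "
from h import *
go(np.array([.5017,-.044,.099]),rot(W@[0,1,0],np.array([0,0,-1])))
s=snapshot('side');t=snapshot('top')
z=lambda i,x,y,w,h,k:cv2.resize(i[y:y+h,x:x+w],None,fx=k,fy=k,interpolation=cv2.INTER_CUBIC)
cv2.imwrite('pics/c4.png',np.hstack([z(s,240,110,130,130,3),z(t,270,150,130,130,3)]))"
```

```text
t 9.3 pos [ 0.5004 -0.0411  0.1632] j [-0.15 -0.17  1.61 -0.    1.71 -1.6 ] F [-0.  -0.2 -0.3] w 0.599
turn units [-0.005  0.001  0.006] deg 0.3
shift units in current [-0.067  0.048  1.605]  after turn [-0.068  0.042  1.606] m 0.0643
```

View pics/c4.png

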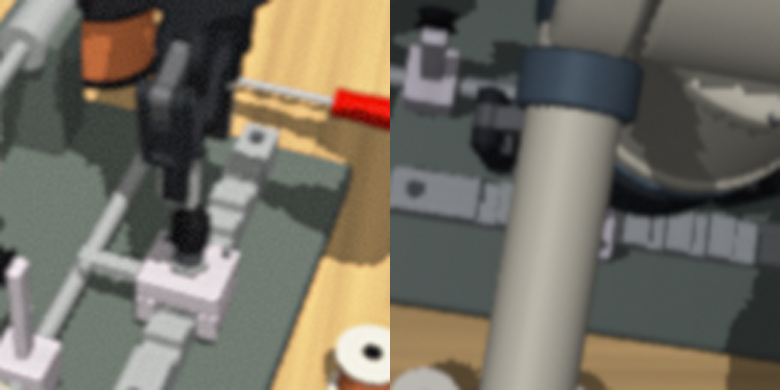

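Call:
{"api": "servo_tool", "payload": {"plan": [{"tx": -0.06,"ty": 0.04,"tz": 0.6,"rx": 0,"ry": 0,"rz": 0,"hand": 0.6},{"tx": 0,"ty": 0,"tz": 0.6,"rx": 0,"ry": 0,"rz": 0,"hand": 0.6},{"tx": 0,"ty": 0,"tz": 0.4,"rx": 0,"ry": 0,"rz": 0,"hand": 0.5},{"tx": 0,"ty": 0,"tz": 0,"rx": 0,"ry": 0,"rz": 0,"hand": 0.45},{"tx": 0,"ty": 0,"tz": 0,"rx": 0,"ry": 0,"rz": 0,"hand": 0.45}]}}

```text
time: 10.02
tool_pos: [0.5044, -0.0448, 0.105]
ee_rot: [0.003, 0.749, 0.662, 0.002]
wrist_force: [0.2, 0.1, -0.6]
width: 0.451
```

```bash
python3 -c "
from h import *
go(np.array([.5017,-.044,.099]),rot(W@[0,1,0],np.array([0,0,-1])))"
```

```text
t 10.025 pos [ 0.5044 -0.0448  0.105 ] j [-0.15 -0.16  1.7  -0.    1.6  -1.6 ] F [ 0.2  0.1 -0.6] w 0.451
turn units [0.008 0.002 0.005] deg 0.4
shift units in current [ 0.011 -0.071  0.15 ]  after turn [ 0.011 -0.07   0.151] m 0.0067
```

Call:
{"api": "servo_tool", "payload": {"plan": [{"tx": 0,"ty": -0.06,"tz": 0.13,"rx": 0,"ry": 0,"rz": 0,"hand": 0.4},{"tx": 0,"ty": 0,"tz": 0,"rx": 0,"ry": 0,"rz": 0,"hand": 0.35},{"tx": 0,"ty": 0,"tz": 0,"rx": 0,"ry": 0,"rz": 0,"hand": 0},{"tx": 0,"ty": 0,"tz": 0,"rx": 0,"ry": 0,"rz": 0,"hand": 0},{"tx": 0,"ty": 0,"tz": 0,"rx": 0,"ry": 0,"rz": 0,"hand": 0}]}}

```text
time: 10.65
tool_pos: [0.5014, -0.0444, 0.0987]
ee_rot: [0.002, 0.749, 0.662, 0.001]
wrist_force: [-1.3, 0.7, 4.1]
width: 0.254
```

```bash
python3 -c "
from h import *
go(np.array([.5017,-.044,.099]),rot(W@[0,1,0],np.array([0,0,-1])));print(observe()['width']*85,W.T@observe()['wrist_force'])"
```

```text
t 10.65 pos [ 0.5014 -0.0444  0.0987] j [-0.16 -0.16  1.71 -0.    1.59 -1.6 ] F [-1.3  0.7  4.1] w 0.254
turn units [0.005 0.002 0.005] deg 0.3
shift units in current [ 0.012  0.006 -0.007]  after turn [ 0.012  0.005 -0.007] m 0.0006
21.58937344657065 [-1.37119011  0.56943184  4.11055756]
```

Call:
{"api": "servo_tool", "payload": {"plan": [{"tx": 0.025,"ty": 0,"tz": 0,"rx": 0,"ry": 0,"rz": 0,"hand": 0},{"tx": 0,"ty": 0,"tz": 0,"rx": 0,"ry": 0,"rz": 0,"hand": 0}]}}

```text
time: 10.9
tool_pos: [0.5015, -0.0439, 0.0987]
ee_rot: [0.002, 0.749, 0.662, 0.001]
wrist_force: [-2.5, -1.4, 4.1]
width: 0.258
```

Call:
{"api": "servo_tool", "payload": {"plan": [{"tx": -0.05,"ty": 0,"tz": 0,"rx": 0,"ry": 0,"rz": 0,"hand": 0},{"tx": 0,"ty": 0,"tz": 0,"rx": 0,"ry": 0,"rz": 0,"hand": 0}]}}

```text
time: 11.15
tool_pos: [0.5014, -0.0449, 0.0987]
ee_rot: [0.002, 0.749, 0.662, 0.001]
wrist_force: [-2.8, 2.1, 4.5]
width: 0.256
```

```bash
python3 -c "
from h import *
o=observe();print(W.T@o['tool_pos'],W.T@o['wrist_force'])"
```

```text
[0.50304787 0.01923841 0.09871936] [-3.04129139  1.76976932  4.4923773 ]
```

Call:
{"api": "servo_tool", "payload": {"plan": [{"tx": 0.02,"ty": 0,"tz": 0,"rx": 0,"ry": 0,"rz": 0,"hand": 0},{"tx": 0,"ty": 0,"tz": -0.1,"rx": 0,"ry": 0,"rz": 0,"hand": 0},{"tx": 0,"ty": 0,"tz": -0.1,"rx": 0,"ry": 0,"rz": 0,"hand": 0},{"tx": 0,"ty": 0,"tz": -0.08,"rx": 0,"ry": 0,"rz": 0,"hand": 0},{"tx": 0,"ty": 0,"tz": 0,"rx": 0,"ry": 0,"rz": 0,"hand": 0}]}}

```text
time: 11.78
tool_pos: [0.5011, -0.0447, 0.1086]
ee_rot: [0.002, 0.749, 0.662, 0.0]
wrist_force: [4.6, -2.2, -12.0]
width: 0.255
```

```bash
python3 -c "
from h import *
o=observe();print(W.T@o['tool_pos'],W.T@o['wrist_force'],o['width'])"
```

```text
[0.50273889 0.01935636 0.10864099] [  4.82601104  -1.55468496 -12.04453668] 0.25502348869173436
```

Call:
{"api": "servo_tool", "payload": {"plan": [{"tx": 0,"ty": 0,"tz": -0.04,"rx": 0,"ry": 0,"rz": 0,"hand": 0},{"tx": -0.125,"ty": 0,"tz": 0,"rx": 0,"ry": 0,"rz": 0,"hand": 0},{"tx": -0.125,"ty": 0,"tz": 0,"rx": 0,"ry": 0,"rz": 0,"hand": 0},{"tx": -0.125,"ty": 0,"tz": 0,"rx": 0,"ry": 0,"rz": 0,"hand": 0},{"tx": -0.125,"ty": 0,"tz": 0,"rx": 0,"ry": 0,"rz": 0,"hand": 0},{"tx": -0.115,"ty": 0,"tz": 0,"rx": 0,"ry": 0,"rz": 0,"hand": 0},{"tx": 0,"ty": 0,"tz": 0,"rx": 0,"ry": 0,"rz": 0,"hand": 0},{"tx": 0,"ty": 0,"tz": 0,"rx": 0,"ry": 0,"rz": 0,"hand": 0}]}}

```text
time: 12.78
tool_pos: [0.498, -0.0687, 0.1106]
ee_rot: [0.001, 0.749, 0.662, 0.001]
wrist_force: [3.5, 0.8, -14.0]
width: 0.254
```

```bash
python3 -c "
from h import *
o=observe();print(W.T@o['tool_pos'],W.T@o['wrist_force'],o['width'])"
```

```text
[ 0.50272275 -0.00481576  0.11060172] [  3.40979718   1.23874292 -13.95961102] 0.25415572889183313
```

Call:
{"api": "servo_tool", "payload": {"plan": [{"tx": -0.018,"ty": 0,"tz": 0,"rx": 0,"ry": 0,"rz": 0,"hand": 0},{"tx": 0,"ty": 0,"tz": 0.06,"rx": 0,"ry": 0,"rz": 0,"hand": 0},{"tx": 0,"ty": 0,"tz": 0.06,"rx": 0,"ry": 0,"rz": 0,"hand": 0},{"tx": 0,"ty": 0,"tz": 0.06,"rx": 0,"ry": 0,"rz": 0,"hand": 0},{"tx": 0,"ty": 0,"tz": 0,"rx": 0,"ry": 0,"rz": 0,"hand": 0}]}}

```text
time: 13.4
tool_pos: [0.498, -0.0697, 0.1039]
ee_rot: [0.002, 0.749, 0.662, 0.001]
wrist_force: [0.1, 1.6, -10.7]
width: 0.254
```

```bash
python3 -c "
from h import *
o=observe();print(W.T@o['tool_pos'],W.T@o['wrist_force'],o['width'])"
```

```text
[ 0.50284514 -0.00580268  0.10388791] [ -0.15367999   1.60760832 -10.69453551] 0.25414685906242696
```

Call:
{"api": "servo_tool", "payload": {"plan": [{"tx": 0,"ty": 0,"tz": 0.06,"rx": 0,"ry": 0,"rz": 0,"hand": 0},{"tx": 0,"ty": 0,"tz": 0.06,"rx": 0,"ry": 0,"rz": 0,"hand": 0},{"tx": 0,"ty": 0,"tz": 0,"rx": 0,"ry": 0,"rz": 0,"hand": 0}]}}

```text
time: 13.78
tool_pos: [0.4981, -0.0698, 0.0991]
ee_rot: [0.002, 0.749, 0.662, 0.001]
wrist_force: [-1.2, 3.2, -8.7]
width: 0.254
```

```bash
python3 -c "
from h import *
o=observe();print(W.T@o['tool_pos'],W.T@o['wrist_force'],o['width'])"
```

```text
[ 0.50293143 -0.00588229  0.09912391] [-1.54871583  2.99485455 -8.68804835] 0.25405816952307414
```

Seated to within 0.4 mm; release so that the spring drops it, then retreat straight up.

Call:
{"api": "servo_tool", "payload": {"plan": [{"tx": 0.01,"ty": 0,"tz": 0.01,"rx": 0,"ry": 0,"rz": 0,"hand": 0},{"tx": 0,"ty": 0,"tz": 0,"rx": 0,"ry": 0,"rz": 0,"hand": 0.5},{"tx": 0,"ty": 0,"tz": 0,"rx": 0,"ry": 0,"rz": 0,"hand": 0.6},{"tx": 0,"ty": 0,"tz": 0,"rx": 0,"ry": 0,"rz": 0,"hand": 0.6},{"tx": 0,"ty": 0,"tz": -0.5,"rx": 0,"ry": 0,"rz": 0,"hand": 0.6},{"tx": 0,"ty": 0,"tz": -1,"rx": 0,"ry": 0,"rz": 0,"hand": 0.6},{"tx": 0,"ty": 0,"tz": -1,"rx": 0,"ry": 0,"rz": 0,"hand": 0.6},{"tx": 0,"ty": 0,"tz": -1,"rx": 0,"ry": 0,"rz": 0,"hand": 0.6}]}}

```text
time: 14.78
tool_pos: [0.4978, -0.0692, 0.2421]
ee_rot: [0.003, 0.749, 0.662, 0.002]
wrist_force: [0.3, 0.4, 0.6]
width: 0.602
```

Call:
{"api": "servo_tool", "payload": {"plan": [{"tx": -1,"ty": 0,"tz": 0,"rx": 0,"ry": 0,"rz": 0,"hand": 0.6},{"tx": -1,"ty": 0,"tz": 0,"rx": 0,"ry": 0,"rz": 0,"hand": 0.6},{"tx": -1,"ty": 0,"tz": 0,"rx": 0,"ry": 0,"rz": 0,"hand": 0.6},{"tx": -1,"ty": 0,"tz": 0,"rx": 0,"ry": 0,"rz": 0,"hand": 0.6},{"tx": -1,"ty": 0,"tz": 0,"rx": 0,"ry": 0,"rz": 0,"hand": 0.6},{"tx": -1,"ty": 0,"tz": 0,"rx": 0,"ry": 0,"rz": 0,"hand": 0.6},{"tx": 0,"ty": 0,"tz": 0,"rx": 0,"ry": 0,"rz": 0,"hand": 0.6},{"tx": 0,"ty": 0,"tz": 0,"rx": 0,"ry": 0,"rz": 0,"hand": 0.6}]}}

```text
time: 15.78
tool_pos: [0.4684, -0.3071, 0.2403]
ee_rot: [0.002, 0.749, 0.662, 0.001]
wrist_force: [-0.3, 0.3, 0.2]
width: 0.602
```

```bash
python3 - <<'E'
from h import *
o=observe(); print(o['time'],o['tool_pos'],o['wrist_force'])
s=snapshot('side');t=snapshot('top');cv2.imwrite('pics/side5.png',s);cv2.imwrite('pics/top5.png',t)
z=lambda i,x,y,w,h,k:cv2.resize(i[y:y+h,x:x+w],None,fx=k,fy=k,interpolation=cv2.INTER_CUBIC)
cv2.imwrite('pics/c5.png',np.hstack([z(s,180,130,200,200,2),z(t,150,120,200,200,2)]))
P0=tri((302.63,186.51),(335.45,216.04))[0]; P1=P0+W@[0,-.025,0]
m0,m1=[pix(c,P) for c in('side','top') for P in(P1,)]
print('expected pix',m0,m1)
for nm,i,e in(('side',s,m0),('top',t,m1)):
    k,L,st,ce=cv2.connectedComponentsWithStats((cv2.cvtColor(i,cv2.COLOR_BGR2GRAY)<45).astype(np.uint8))
    for j in range(1,k):
        if np.hypot(*(ce[j]-e))<15 and st[j][4]>30: print(nm,ce[j],st[j])
E
```

```text
15.775 [ 0.46836407 -0.30713492  0.24027235] [-0.30263387  0.347997    0.21708498]
expected pix [307.47524046 177.47660153] [350.51422598 217.86879641]
side [307.33333333 177.23809524] [302 170  12  16 147]
top [350.98795181 218.40361446] [344 212  15  14 166]
```

View pics/c5.png

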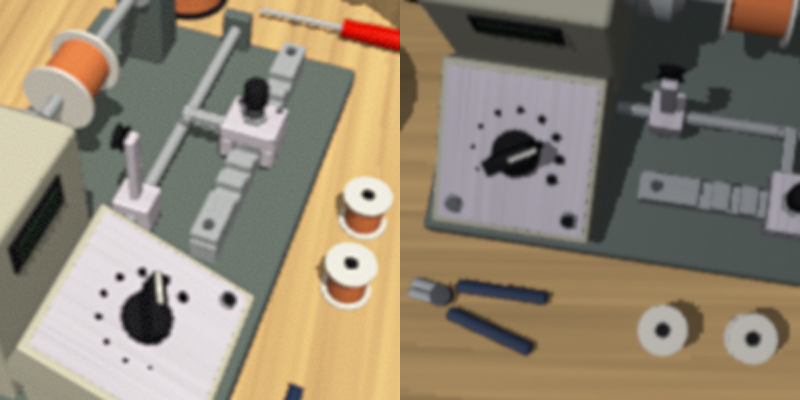

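The stop's knob sits within 1 px of its home-height, one-notch-right position in both views. The selector nose points at the 7th dot, and both coils are standing undisturbed.

```bash
python3 -c "
from h import *
print(finish_job())"
```

```text
the job is handed in; nothing more can be done
None
```

The coil winder is set up as asked, and I handed the job in with about 16 s of the 72 s used.

- **Selector:** I gripped the knob by its bar at the 3rd dot and turned it 120° clockwise in one grasp to the 7th dot. After release, its white line measured about 61° clockwise of straight up the slope in both views, against 60° nominal.
- **Reversing stop:** I lifted the plunger about 12 mm, slid the stop 25 mm to the right and lowered it. The pin went into the slot to within 0.4 mm of its starting height before I let go. Afterwards the knob was within 0.7 px of the spot predicted for home height and one notch over, in both pictures.
- **Coils:** In the last picture both are still standing where they were. I checked this by eye only.
- **Forces:** The highest wrist force I read was about 14 N, during the plunger lift. At hand-in the arm was well clear of the machine and touching nothing.

No check failed. The grip widths read about 10% low, 12.8 mm on the 14 mm bar and 21.6 mm on the 24 mm knob, with no effect on the result.

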